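# Sort the potter's table after unloading the kiln

### The job

Clear the potter's table: stand both cream kiln props upright in the wooden crate, stand both terracotta cups upright on the grey kiln slab, well in from its edges and not touching each other, and lay the dark wooden rib flat in the yellow tool tray. Set each thing down rather than dropping it, and leave the blue cup and the green jar where they stand.

Things in the scene. Friction and masses are not known exactly. Their poses are not given: they have to be found in the camera images.
- prop_tall_mid (a point): cream fireclay kiln prop: a plain upright cylinder 38 mm across and 60 mm tall with a black round mark on its top, standing on the table, about 75 to 150 g. This point is its centre, half-way up (30 mm above its foot); z is its axis. The taller of the two props
- prop_short_mid (a point): cream fireclay kiln prop: a plain upright cylinder 38 mm across and 45 mm tall with a red round mark on its top, standing on the table, about 55 to 115 g. This point is its centre, half-way up (22.5 mm above its foot); z is its axis. The shorter of the two props
- cup_plain_mid (a point): handleless cup of unglazed orange-brown terracotta, 52 mm across the outside (46 mm at the foot), 50 mm tall, 4 mm wall, straight sides, open at the top, standing upright on the table, about 60 to 130 g. This point is its centre, half-way up (25 mm above the foot); z is its upright axis. This one is plain all over
- cup_banded_mid (a point): handleless cup of unglazed orange-brown terracotta, 52 mm across the outside (46 mm at the foot), 50 mm tall, 4 mm wall, straight sides, open at the top, standing upright on the table, about 60 to 130 g. This point is its centre, half-way up (25 mm above the foot); z is its upright axis. This one has a white-dipped rim (the top 12 mm)
- rib_mid (a point): dark brown wooden potter's rib lying flat: 80 mm long, 40 mm wide, 12 mm thick, with half-round ends and a small pale round mark near one end; about 30 to 55 g. This point is its centre (6 mm above the table); its x axis runs along its length, y across its width, z up through its flat face
- crate: slatted brown wooden crate for the props, fixed to the table: 170 x 170 mm outside, 45 mm tall, open at the top, walls and floor 8 mm thick (inside 154 x 154 mm, floor 8 mm above the table), with a 16 x 16 mm post in each inside corner. Origin: centre of its underside, on the table; x and y along its sides, z up
- slab: grey kiln slab for the cups, fixed to the table: a flat square plate 170 x 170 mm, 14 mm thick, no rim. Origin: centre of its underside, on the table; x and y along its sides, z up
- tooltray: yellow plastic tool tray, fixed to the table: 170 x 170 mm outside, 30 mm tall, open at the top, walls and floor 4 mm thick (inside 162 x 162 mm, floor 4 mm above the table). Origin: centre of its underside, on the table; x and y along its sides, z up
- cup_blue_mid (a point): finished cup glazed blue, of the same size and shape as the terracotta cups (52 mm across, 50 mm tall), standing loose on the table among the other things; it stays where it is. This point is its centre, half-way up (25 mm)
- jar_mid (a point): small green glass jar with a bright green lid, 52 mm across, 60 mm tall, standing loose on the table among the other things; it stays where it is. This point is its centre, half-way up (30 mm)

How it is judged (in metres and radians):
At the end, for the whole second after the job is handed in: Props upright on the crate floor and terracotta cups upright on the slab, not touching (centres within 63 mm of its centre along each side), rib flat on the yellow tray's floor (within 65 mm); heights within 5 mm, tilt under 0.15 rad; all released and at rest (x of prop_tall_mid in the frame of crate between -0.063 and 0.063 m and y of prop_tall_mid in the frame of crate between -0.063 and 0.063 m and z of prop_tall_mid in the frame of crate between 0.033 and 0.043 m and x of prop_short_mid in the frame of crate between -0.063 and 0.063 m and y of prop_short_mid in the frame of crate between -0.063 and 0.063 m and z of prop_short_mid in the frame of crate between 0.0255 and 0.0355 m and x of cup_plain_mid in the frame of slab between -0.063 and 0.063 m and y of cup_plain_mid in the frame of slab between -0.063 and 0.063 m and z of cup_plain_mid in the frame of slab between 0.034 and 0.044 m and x of cup_banded_mid in the frame of slab between -0.063 and 0.063 m and y of cup_banded_mid in the frame of slab between -0.063 and 0.063 m and z of cup_banded_mid in the frame of slab between 0.034 and 0.044 m and x of rib_mid in the frame of tooltray between -0.065 and 0.065 m and y of rib_mid in the frame of tooltray between -0.065 and 0.065 m and z of rib_mid in the frame of tooltray between 0.005 and 0.015 m and angle between each of prop_tall_mid, prop_short_mid, cup_plain_mid, cup_banded_mid, rib_mid's own z axis and vertical below 0.15 rad and linear speed of each of prop_tall, prop_short, cup_plain, cup_banded, rib below 0.02 m/s and contact force between each of prop_tall, prop_short, cup_plain, cup_banded, rib and the fingers below 0.05 N and contact force between cup_plain and cup_banded below 0.02 N and horizontal distance between cup_plain_mid and cup_banded_mid above 0.053 m).
It fails at once if a prop, a terracotta cup or the rib is dropped (falls free from more than about 35 mm) ((contact force between prop_tall and anything else below 0.01 N and linear speed of prop_tall above 0.8 m/s) or (contact force between prop_short and anything else below 0.01 N and linear speed of prop_short above 0.8 m/s) or (contact force between cup_plain and anything else below 0.01 N and linear speed of cup_plain above 0.8 m/s) or (contact force between cup_banded and anything else below 0.01 N and linear speed of cup_banded above 0.8 m/s) or (contact force between rib and anything else below 0.01 N and linear speed of rib above 0.8 m/s)).
It fails at once if the blue cup is pushed more than 25 mm from where it stood (distance of cup_blue_mid from where it was at the start of the episode above 0.025 m).
It fails at once if the green jar is pushed more than 25 mm from where it stood (distance of jar_mid from where it was at the start of the episode above 0.025 m).
It also fails if it takes over 125 s, if anything falls off the work surface, if the arm or the gripper's body presses on something with over 40 N, if the wrist force passes 120 N, or if a joint passes its speed limit or range.

### The arm

A 6-joint arm with a two-finger parallel gripper is mounted at the origin on the work surface. World frame = base frame: x ahead of the robot, y to its left, z up, the work surface at z = 0. Lengths are in mm, angles in rad, forces in N, time in s.
With the tool pointing down it reaches from about 350 to 875 mm from the base axis. Payload 4.2 kg.
Tool frame: the origin (TCP) lies midway between the tips of the shut fingers; the grasp point (between the pads) lies 19 mm behind it; x points along the fingers, y is the direction in which the jaws open and shut, and the axes are right-handed (so a half turn about x gives the same grasp; the last joint's range is limited). The gripper opens to 85 mm and grips with 20 to 120 N. Pads are 22 mm wide; open, the fingers measure 114 mm over their backs; the gripper's body (76 mm by 85 mm) begins 54 mm behind the grasp point. The pads swing forward as they close: fully open they stand 13 mm farther back than shut.
Start: joints at [-1.03, 0.385, 0.008, 0, -1.194, -0.259], TCP at [173.819, -600.322, 231.312] pointing down, gripper open.
Joint ranges: [-3.14, 3.14], [-1.21, 2.06], [-1.07, 1.41], [-3.16, 2.05], [-2.99, -0.16], [-3.1, 3.1]. Speed limits (rad/s): [2.79, 2.79, 3.14, 3.14, 3.14, 3.14].

### API

Orientations are given as a unit quaternion [x, y, z, w].
In Python, from bench import readout, imaging, arm gives the robot as it stands.
- The arm moves only by the tool arm_command, never from a script. Its argument "increments" is a list of rows, each a list of 3 entries, a list of its own where there are three numbers: the turn, a rotation vector about the world's x, y, z in degrees, then the shift along the world's x, y, z in mm, then the closure, from 0 (fully open) to 1 (shut). In form: [[[ax, ay, az], [tx, ty, tz], fingers], ...]. A call has exactly 5 rows; each row is the pose to reach, as a shift and turn from the pose measured when the call began; what a row does not reach only later rows make up. A row lasts 1/10 s, in which the tool goes at most 50 mm and 8.59 degrees, less where a joint would pass 70% of its speed; a pose out of reach is approached as far as the arm can. A call with a gripper value outside its range is refused whole. The fingers move at their own pace and stop on an object; the grip force is fixed at half the most. Time passes only in rows, so rows that repeat a pose let the fingers close, or fill a call up. It gives the time, the measured TCP pose, the force and the opening at its end, in the units of the state.
- readout.read_state(): the state, without advancing time (a new reading comes with each control period).
- imaging.get_image(name): name is "scene" or "top" or "wrist"; returns (picture, depth): 480x640x3 uint8, blue, green, red; 480x640 float32, mm along the optical axis (not along the pixel's ray), 0 where there is no reading.
- imaging.camera_info(name): a dict with "vfov" (degrees; the focal length in pixels is half the picture's height over the tangent of half this angle, whatever the lens; pixels are square), "cx", "cy" (the principal point, pixels), "eye" and "rotation" of the camera in the world; the wrist camera has in their place "T_tool_cam" (4x4, takes a point from camera to tool coordinates, whose origin is the TCP and whose axes are the tool frame's). Camera axes: x right, y down, z forward; pixel columns grow to the right and rows downward; lengths in mm; the calibration is good to about 2 mm. A picture is of the moment at which its call begins: read the wrist's pose just before it. camera_info takes no time and is no camera call.
- arm.job_done(): hands the job in, once; it reports no verdict.
The state is a dict: "clock": time; "joints": joint angles; "joint_vel": joint speeds; "joint_efforts": joint torques, N m; "position": TCP position; "ee_rot": TCP orientation; "contact_force": force on the tool from outside, world axes, zero at the start; "wrist_torque": the same for the moment, N m; "gripper_width": finger opening in mm.
Only numpy, scipy, OpenCV 4.12 (cv2) and the standard library are available. Lean on these libraries where they do the work, as an engineer would, in place of code of your own. Each camera call takes 0.05 s, during which the arm holds its last target. There are 200 camera calls.

## Working session

There is one attempt and no reset: what is moved stays moved. The work goes in short steps, Python scripts to look and compute and a tool call to move; the robot and the scene stay as the last step left them, time stands still between calls to the robot, and variables do not carry over. Pictures are saved under pics/ and viewed, about 12 in all and at most 16, crops included, and the job is handed in when it is done.

Besides the shell and the picture viewer there is one more tool, called after ">>>" by a JSON object that holds its "api" and its "payload". arm_command: Moves the arm, as the interface text tells. Its arguments: {"type":"object","properties":{"increments":{"type":"array","items":{"type":"array"}}},"required":["increments"]}

```bash
mkdir -p pics
python3 - <<'E'
from bench import readout, imaging
import cv2
s=readout.read_state();print({k:(v if not hasattr(v,'__len__') else [round(float(x),3) for x in v]) for k,v in s.items()})
for n in("scene","top"):
    p,d=imaging.get_image(n);cv2.imwrite(f"pics/{n}0.png",p);import numpy as np;np.save(f"pics/{n}0.npy",d)
    print(n,imaging.camera_info(n))
print(imaging.camera_info("wrist"))
E
```

```text
{'clock': 0.0, 'joints': [-1.03, 0.386, 0.007, -0.001, -1.194, -0.259], 'joint_vel': [0.001, -0.0, -0.0, -0.0, 0.001, -0.001], 'joint_efforts': [-0.002, -39.229, 18.84, 4.186, -0.005, -0.0], 'position': [173.646, -599.76, 230.19], 'ee_rot': [-0.098, 0.7, 0.1, 0.7], 'contact_force': [-0.73, -0.433, -0.525], 'wrist_torque': [0.073, -0.024, 0.051], 'gripper_width': 85.43048755776071}
scene {'vfov': 43.70491690459541, 'cx': 313.5169158275407, 'cy': 231.78807676194444, 'eye': array([1164.65313348,  791.74909638,  782.07256788]), 'rotation': array([ 0.28550733,  0.84217569, -0.43164733, -0.15134813])}
top {'vfov': 52.31072914080603, 'cx': 317.2978194491206, 'cy': 247.00012674453905, 'eye': array([ 407.34197127,    1.96786424, 1244.474096  ]), 'rotation': array([ 0.70576208, -0.70450702,  0.04866905, -0.05657802])}
{'vfov': 66.59615189839535, 'cx': 318.9389880556026, 'cy': 241.47164583580752, 'T_tool_cam': array([[ 1.52836632e-03, -2.90263611e-01,  9.56945505e-01,
        -1.43219386e+02],
       [ 9.99998821e-01,  5.88443701e-04, -1.41863953e-03,
        -4.55077054e-01],
       [-1.51329123e-04,  9.56946545e-01,  2.90264168e-01,
        -7.34881290e+01],
       [ 0.00000000e+00,  0.00000000e+00,  0.00000000e+00,
         1.00000000e+00]])}
```

View pics/top0.png

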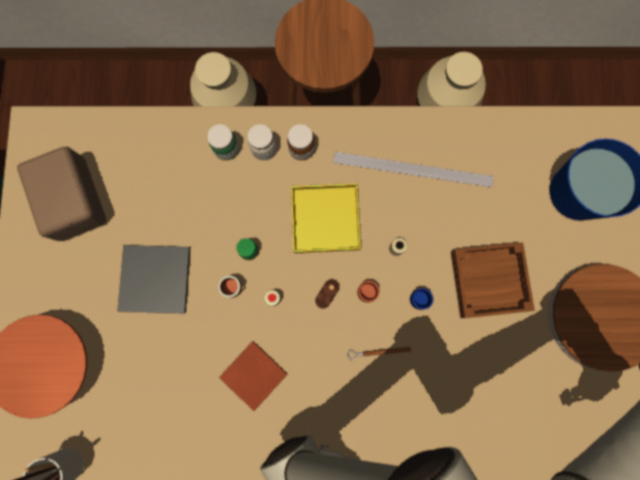

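View pics/scene0.png

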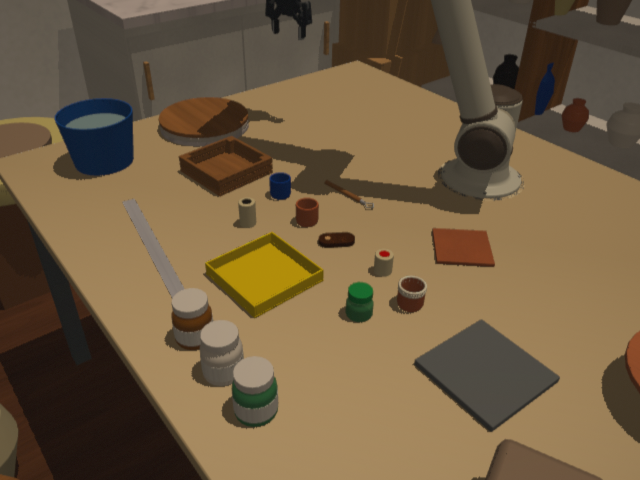

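The top view shows the slab at (154,279), tray (327,218) and crate (494,279). It also shows the jar (247,248), banded cup (230,286), short prop (272,297), rib (327,293), plain cup (368,290), tall prop (399,245) and blue cup (421,298). The scene view agrees with this layout.

```bash
cat > h.py <<'E'
import numpy as np, cv2
from bench import readout, imaging
from scipy.spatial.transform import Rotation as R
def cam(n, s=None):
    c=imaging.camera_info(n); f=240/np.tan(np.radians(c['vfov']/2))
    if n=='wrist':
        T=np.eye(4);T[:3,:3]=R.from_quat(s['ee_rot']).as_matrix();T[:3,3]=s['position'];T=T@c['T_tool_cam']
        return f,c['cx'],c['cy'],T[:3,3],T[:3,:3]
    return f,c['cx'],c['cy'],np.array(c['eye']),R.from_quat(c['rotation']).as_matrix()
def cast(C,u,v,z):
    f,cx,cy,e,Rm=C; d=Rm@np.array([(u-cx)/f,(v-cy)/f,1]); return e+d*(z-e[2])/d[2]
def proj(C,p):
    f,cx,cy,e,Rm=C; q=Rm.T@(np.array(p)-e); return f*q[0]/q[2]+cx, f*q[1]/q[2]+cy
def blobs(m,amin=15):
    n,l,st,c=cv2.connectedComponentsWithStats(m.astype(np.uint8)); 
    return [(i,st[i],c[i],l==i) for i in range(1,n) if st[i,4]>=amin]
E
python3 - <<'E'
from h import *
p=cv2.imread('pics/top0.png');d=np.load('pics/top0.npy');C=cam('top');print(C)
hsv=cv2.cvtColor(p,cv2.COLOR_BGR2HSV)
# height map
f,cx,cy,e,Rm=C
v,u=np.mgrid[:480,:640]
P=np.stack([(u-cx)/f*d,(v-cy)/f*d,d],-1)@Rm.T+e
Z=P[...,2]
print('table z',np.median(Z[320:340,200:240]))
for i,st,c,m in blobs((Z>9)&(d>0),20):
    x,y,w,h,a=st
    if 100<x<540 and 170<y<330:
        r=cv2.minAreaRect(np.argwhere(m)[:,::-1].astype(np.float32))
        zt=np.percentile(Z[m],90)
        print(a,'c',c.round(1),'rect',np.round(r[0],1),np.round(r[1],1),round(r[2],1),'z',zt.round(1),'xy@z',cast(C,*r[0],zt).round(1),'med',np.median(P[m],0).round(1))
E
```

```text
(np.float64(488.70509404772366), 317.2978194491206, 247.00012674453905, array([ 407.34197127,    1.96786424, 1244.474096  ]), array([[ 2.60237386e-03, -9.88921479e-01,  1.48416766e-01],
       [-9.99935873e-01, -9.37582169e-04,  1.12858667e-02],
       [-1.10216831e-02, -1.48436618e-01, -9.88860502e-01]]))
table z 1.1442571856554196
687 c [325.7 215.6] rect [325.3 218.2] [66.9 67.5] 87.5 z 32.9 xy@z [662.9  -4.3  32.9] med [682.3  -6.   28.6]
379 c [247.2 249.2] rect [247. 249.] [22.6 19.8] 45.0 z 63.3 xy@z [579.5 187.4  63.3] med [579.8 188.   59.8]
235 c [398.  246.8] rect [397.8 246.8] [14.8 18.4] 45.0 z 63.7 xy@z [ 585.4 -180.8   63.7] med [ 585.7 -182.    60.1]
3022 c [493.  279.6] rect [492.5 280.4] [70.  76.6] 83.7 z 47.0 xy@z [ 505.  -412.6   47. ] med [ 511.2 -427.3   23.4]
4472 c [153.5 279.3] rect [153.1 279.3] [69.1 68. ] 2.9 z 18.1 xy@z [508.7 429.8  18.1] med [509.4 429.9  15. ]
247 c [229.3 286.4] rect [229.5 286.5] [21. 23.] 90.0 z 53.8 xy@z [488.4 229.5  53.8] med [490.1 235.2  47.9]
429 c [326.8 294. ] rect [326.9 294.1] [15.8 31.4] 32.0 z 15.6 xy@z [472.5  -8.4  15.6] med [472.9  -8.6  13. ]
172 c [368.7 291.7] rect [368.5 291.5] [21. 21.] 90.0 z 53.2 xy@z [ 477.  -109.1   53.2] med [ 478.3 -112.4   47.8]
234 c [421.6 299.2] rect [421.5 299. ] [20. 23.] 90.0 z 52.4 xy@z [ 459.1 -237.2   52.4] med [ 459.6 -242.5   44.8]
202 c [272.4 298.2] rect [272.5 298.5] [15. 15.] 90.0 z 48.7 xy@z [459.7 124.5  48.7] med [461.  125.8  45.4]
```

Run:
```python
from h import *
s=readout.read_state();M=R.from_quat(s['ee_rot']).as_matrix();print(M.round(3),'jaw yaw',np.degrees(np.arctan2(M[1,1],M[0,1])))
p=cv2.imread('pics/top0.png');d=np.load('pics/top0.npy');C=cam('top');f,cx,cy,e,Rm=C
v,u=np.mgrid[:480,:640];P=np.stack([(u-cx)/f*d,(v-cy)/f*d,d],-1)@Rm.T+e;Z=P[...,2]
# rib axis
m=[b for b in blobs((Z>5)&(d>0),20) if abs(b[2][0]-327)<4 and abs(b[2][1]-294)<4][0][3]
q=P[m][:,:2];w,V=np.linalg.eigh(np.cov(q.T));print('rib',q.mean(0),'axis yaw',np.degrees(np.arctan2(V[1,1],V[0,1])))
# fixtures: min area rect of top-level points
for n,lo,hi,x0,x1,y0,y1 in(('crate',35,55,440,545,225,330),('slab',9,22,105,200,230,325),('tray',20,40,285,370,175,260)):
    k=np.zeros_like(Z,bool);k[y0:y1,x0:x1]=1;k&=(Z>lo)&(Z<hi)
    q=P[k][:,:2].astype(np.float32);print(n,k.sum(),np.round(cv2.minAreaRect(q),1) if 0 else cv2.minAreaRect(q))
# cross-check colour in scene and top by rays
hs=p; H=cv2.cvtColor(p,cv2.COLOR_BGR2HSV)
for n,k in(('green',cv2.inRange(H,(50,120,40),(80,255,255))),('blue',cv2.inRange(H,(105,150,40),(130,255,255)))):
    for b in blobs(k>0,60): print(n,b[1],b[2].round(1))
```

```text
[[-0.001 -0.278  0.961]
 [ 0.002  0.961  0.278]
 [-1.     0.002 -0.   ]] jaw yaw 106.1361482793286
rib [472.66551097  -8.20164938] axis yaw 147.41515432260076
crate 1276 ((506.4956359863281, -417.8079528808594), (170.21536254882812, 173.45237731933594), 6.1455979347229)
slab 4471 ((522.6519775390625, 427.9951477050781), (179.7139434814453, 210.63665771484375), 85.66256713867188)
tray 531 ((666.5079345703125, -4.296195983886719), (172.06556701660156, 170.21258544921875), 2.5037927627563477)
green [237 239  20  19 295] [246.5 247.9]
blue [ 552  140   88   79 1681] [599.  181.7]
blue [412 289  20  19 309] [421.3 298.3]
```

>>> {"api": "arm_command", "payload": {"increments": [[[0,0,-10],[175,178,0],0],[[0,0,-10],[175,178,0],0],[[0,0,-10],[175,178,0],0],[[0,0,-10],[175,178,0],0],[[0,0,-10],[175,178,0],0]]}}

```text
clock: 0.6
position: [347.8, -421.8, 230.0]
ee_rot: [-0.037, 0.706, 0.039, 0.706]
contact_force: [0.9, -0.9, -0.3]
gripper_width: 85.2
```

>>> {"api": "arm_command", "payload": {"increments": [[[0,0,0],[172,178,-50],0],[[0,0,0],[172,178,-50],0],[[0,0,0],[172,178,-50],0],[[0,0,0],[172,178,-50],0],[[0,0,0],[172,178,-50],0]]}}

```text
clock: 1.1
position: [517.7, -245.1, 180.3]
ee_rot: [-0.037, 0.706, 0.039, 0.706]
contact_force: [1.0, -0.8, 0.3]
gripper_width: 85.3
```

```bash
cat >> h.py <<'E'
def look(name, zmin=9, amin=150, n='wrist'):
    s=readout.read_state(); p,d=imaging.get_image(n); cv2.imwrite(f'pics/{name}.png',p)
    C=cam(n,s); f,cx,cy,e,Rm=C; v,u=np.mgrid[:480,:640]
    P=np.stack([(u-cx)/f*d,(v-cy)/f*d,d],-1)@Rm.T+e; Z=P[...,2]
    M=R.from_quat(s['ee_rot']).as_matrix()
    print('tcp',s['position'],'jaw yaw',round(np.degrees(np.arctan2(M[1,1],M[0,1])),1),'t',s['clock'],'w',round(s['gripper_width'],1))
    for i,st,c,m in blobs((Z>zmin)&(Z<100)&(d>0),amin):
        zt=np.percentile(Z[m],95); t=m&(Z>zt-6)
        (x,y),r=cv2.minEnclosingCircle(P[t][:,:2].astype(np.float32))
        print(st,'top z',round(zt,1),'circle',round(x,1),round(y,1),'r',round(r,1),'bgr',np.median(p[t],0))
    return s,p,d,P,C
E
python3 - <<'E'
from h import *
look('w1')
E
```

```text
tcp [ 517.71198    -245.0706298   180.27230642] jaw yaw 96.1 t 1.1 w 85.3
[    0    74   227   223 31342] top z 46.5 circle 509.5 -418.0 r 120.0 bgr [ 44.  76. 124.]
[ 298  121   70   72 1792] top z 51.5 circle 462.1 -241.5 r 25.8 bgr [97. 63. 52.]
[138 129  38  48 310] top z 10.3 circle 477.1 -388.6 r 20.8 bgr [ 48.  82. 133.]
[ 553  157   87   83 4032] top z 13.5 circle 474.2 -10.9 r 40.3 bgr [17. 31. 63.]
[ 449  161   88   72 3813] top z 50.9 circle 479.8 -110.8 r 26.1 bgr [23. 35. 72.]
[ 354  282   52   67 2543] top z 61.8 circle 591.4 -186.1 r 19.2 bgr [49. 67. 78.]
[ 468  306  172  104 3505] top z 30.7 circle 629.0 -6.8 r 95.9 bgr [ 30.  91. 114.]
[510 448  41  21 592] top z 30.8 circle 751.9 -1.4 r 21.0 bgr [ 28.  86. 106.]
```

View pics/w1.png

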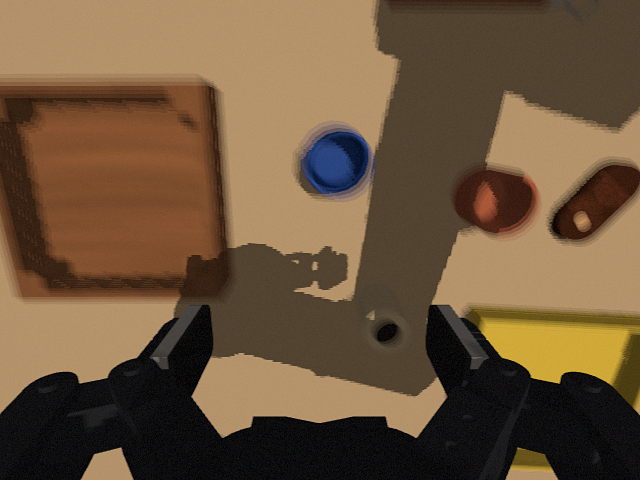

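The wrist view shows the blue cup (336,160), plain cup (495,200), rib (600,200), tall prop (385,330), crate on the left and tray at lower right. Measured radii match the given sizes.

>>> {"api": "arm_command", "payload": {"increments": [[[0,0,0],[73,59,-30],0],[[0,0,0],[73,59,-60],0],[[0,0,0],[73,59,-60],0],[[0,0,0],[73,59,-110],0],[[0,0,0],[73,59,-120],0]]}}

```text
clock: 1.65
position: [590.5, -181.1, 52.6]
ee_rot: [-0.037, 0.71, 0.041, 0.702]
contact_force: [-1.4, 0.2, -0.6]
gripper_width: 85.4
```

>>> {"api": "arm_command", "payload": {"increments": [[[0,0,0],[0,0,-50],0],[[0,0,0],[0,0,-50],0],[[0,0,0],[0,0,-50],1],[[0,0,0],[0,0,-50],1],[[0,0,0],[0,0,-50],1]]}}

```text
clock: 2.15
position: [592.2, -181.5, 5.4]
ee_rot: [-0.037, 0.709, 0.041, 0.703]
contact_force: [-0.9, -0.5, 0.5]
gripper_width: 44.1
```

>>> {"api": "arm_command", "payload": {"increments": [[[0,0,0],[0,0,0],1],[[0,0,0],[0,0,0],1],[[0,0,0],[0,0,0],1],[[0,0,0],[0,0,0],1],[[0,0,0],[0,0,0],1]]}}

```text
clock: 2.65
position: [592.5, -181.5, 6.1]
ee_rot: [-0.038, 0.708, 0.041, 0.704]
contact_force: [-1.4, 0.5, 4.4]
gripper_width: 36.9
```

>>> {"api": "arm_command", "payload": {"increments": [[[0,0,0],[0,0,40],1],[[0,0,0],[0,0,80],1],[[0,0,0],[0,0,120],1],[[0,0,0],[0,0,120],1],[[0,0,0],[0,0,120],1]]}}

```text
clock: 3.15
position: [592.6, -181.3, 126.7]
ee_rot: [-0.037, 0.708, 0.041, 0.704]
contact_force: [-0.6, -0.8, -1.6]
gripper_width: 36.9
```

>>> {"api": "arm_command", "payload": {"increments": [[[0,0,0],[-50,-233,0],1],[[0,0,0],[-50,-233,0],1],[[0,0,0],[-50,-233,0],1],[[0,0,0],[-50,-233,0],1],[[0,0,0],[-50,-233,0],1]]}}

```text
clock: 3.65
position: [540.4, -416.3, 123.6]
ee_rot: [-0.036, 0.709, 0.042, 0.703]
contact_force: [-0.5, -0.2, 0.5]
gripper_width: 37.0
```

>>> {"api": "arm_command", "payload": {"increments": [[[0,0,0],[0,0,0],1],[[0,0,0],[0,0,-35],1],[[0,0,0],[0,0,-70],1],[[0,0,0],[0,0,-90],1],[[0,0,0],[0,0,-95],1]]}}

```text
clock: 4.15
position: [537.3, -414.0, 23.0]
ee_rot: [-0.034, 0.712, 0.043, 0.7]
contact_force: [-1.0, 0.5, -0.9]
gripper_width: 36.7
```

>>> {"api": "arm_command", "payload": {"increments": [[[0,0,0],[0,0,0],1],[[0,0,0],[0,0,-3],1],[[0,0,0],[0,0,-6],1],[[0,0,0],[0,0,-7],1],[[0,0,0],[0,0,-7],1]]}}

```text
clock: 4.65
position: [537.6, -414.1, 16.6]
ee_rot: [-0.034, 0.712, 0.043, 0.7]
contact_force: [-0.5, 0.5, -0.6]
gripper_width: 37.0
```

>>> {"api": "arm_command", "payload": {"increments": [[[0,0,0],[0,0,-2],1],[[0,0,0],[0,0,-3],1],[[0,0,0],[0,0,-3],1],[[0,0,0],[0,0,-3],0],[[0,0,0],[0,0,-3],0]]}}

```text
clock: 5.15
position: [537.7, -414.1, 13.7]
ee_rot: [-0.034, 0.712, 0.043, 0.7]
contact_force: [-0.1, -0.2, -0.1]
gripper_width: 64.4
```

>>> {"api": "arm_command", "payload": {"increments": [[[0,0,0],[0,0,0],0],[[0,0,0],[0,0,0],0],[[0,0,0],[0,0,20],0],[[-0.7,-1,0],[0,0,70],0],[[-0.7,-1,0],[0,0,120],0]]}}

```text
clock: 5.65
position: [536.6, -413.6, 133.6]
ee_rot: [-0.038, 0.707, 0.039, 0.705]
contact_force: [1.3, -0.6, -0.6]
gripper_width: 85.5
```

>>> {"api": "arm_command", "payload": {"increments": [[[0,0,0],[-35,245,20],0],[[0,0,0],[-35,245,20],0],[[0,0,0],[-35,245,20],0],[[0,0,0],[-35,245,20],0],[[0,0,0],[-35,245,20],0]]}}

```text
clock: 6.15
position: [501.0, -166.8, 154.0]
ee_rot: [-0.038, 0.707, 0.039, 0.705]
contact_force: [1.4, 0.4, 0.9]
gripper_width: 85.5
```

>>> {"api": "arm_command", "payload": {"increments": [[[0,0,0],[-35,245,20],0],[[0,0,0],[-35,245,20],0],[[0,0,0],[-35,245,20],0],[[0,0,0],[-35,245,20],0],[[0,0,0],[-35,245,20],0]]}}

```text
clock: 6.65
position: [465.4, 79.9, 174.5]
ee_rot: [-0.038, 0.707, 0.039, 0.705]
contact_force: [1.4, 0.5, -0.1]
gripper_width: 85.3
```

```bash
cat >> h.py <<'E'
def tiltfix(s):
    x=R.from_quat(s['ee_rot']).as_matrix()[:,0]; print('turn to level (deg x,y):',np.degrees([-x[1],x[0]]).round(2))
E
python3 - <<'E'
from h import *
s=look('w2')[0];tiltfix(s)
E
```

```text
tcp [465.3917743   79.90730931 174.52813511] jaw yaw 96.2 t 6.65 w 85.3
[ 384    0  189  100 9243] top z 11.7 circle 288.1 177.9 r 69.3 bgr [ 40.  64. 126.]
[   0    6  120   19 1845] top z 13.5 circle 333.9 -128.7 r 44.5 bgr [ 37.  64. 105.]
[ 179  179   74   81 3817] top z 14.0 circle 474.9 -9.8 r 40.0 bgr [17. 30. 60.]
[  32  183   97   74 4853] top z 51.3 circle 479.7 -110.0 r 26.3 bgr [ 47.  72. 135.]
[ 351  202   53   55 2164] top z 46.9 circle 463.3 125.8 r 18.9 bgr [41. 57. 72.]
[ 571  207   69  178 6512] top z 15.4 circle 510.3 379.9 r 91.3 bgr [66. 73. 77.]
[ 455  237   86   76 4171] top z 51.8 circle 490.1 231.1 r 27.1 bgr [ 71.  87. 101.]
[112 325  49  41 954] top z 31.3 circle 600.4 -75.0 r 22.0 bgr [ 65. 127. 157.]
[ 394  329   53   81 2413] top z 61.4 circle 586.4 188.4 r 22.7 bgr [ 51.  104.   38.5]
[ 212  330   91   89 1767] top z 31.3 circle 620.5 37.5 r 56.0 bgr [24.  72.5 91. ]
turn to level (deg x,y): [-0.11 -0.11]
```

>>> {"api": "arm_command", "payload": {"increments": [[[0,0,0],[-2,46,-30],0],[[0,0,0],[-2,46,-70],0],[[0,0,0],[-2,46,-110],0],[[0,0,0],[-2,46,-140],0],[[0,0,0],[-2,46,-140],0]]}}

```text
clock: 7.2
position: [461.3, 130.0, 32.1]
ee_rot: [-0.041, 0.708, 0.041, 0.704]
contact_force: [0.2, 0.3, 0.2]
gripper_width: 85.3
```

>>> {"api": "arm_command", "payload": {"increments": [[[0,0,0],[0,0,-28],0],[[0,0,0],[0,0,-28],0],[[0,0,0],[0,0,-28],1],[[0,0,0],[0,0,-28],1],[[0,0,0],[0,0,-28],1]]}}

```text
clock: 7.7
position: [462.3, 130.6, 5.8]
ee_rot: [-0.04, 0.707, 0.041, 0.705]
contact_force: [-0.1, -2.4, 2.0]
gripper_width: 43.8
```

>>> {"api": "arm_command", "payload": {"increments": [[[0,0,0],[0,0,0],1],[[0,0,0],[0,0,0],1],[[0,0,0],[0,0,0],1],[[0,0,0],[0,0,0],1],[[0,0,0],[0,0,0],1]]}}

```text
clock: 8.2
position: [462.5, 130.7, 6.2]
ee_rot: [-0.04, 0.707, 0.041, 0.705]
contact_force: [-1.0, 0.9, 5.8]
gripper_width: 37.1
```

>>> {"api": "arm_command", "payload": {"increments": [[[0,0,0],[0,0,50],1],[[0,0,0],[0,0,100],1],[[0,0,0],[0,-30,120],1],[[0,0,0],[0,-75,120],1],[[0,0,0],[2,-125,120],1]]}}

```text
clock: 8.7
position: [464.5, 5.3, 127.0]
ee_rot: [-0.041, 0.706, 0.043, 0.705]
contact_force: [0.5, -1.4, -0.1]
gripper_width: 36.8
```

>>> {"api": "arm_command", "payload": {"increments": [[[0,0,0],[3,-240,0],1],[[0,0,0],[3,-240,0],1],[[0,0,0],[3,-240,0],1],[[0,0,0],[3,-240,0],1],[[0,0,0],[3,-240,0],1]]}}

```text
clock: 9.2
position: [466.8, -237.1, 126.4]
ee_rot: [-0.04, 0.707, 0.042, 0.705]
contact_force: [1.0, 0.3, -1.3]
gripper_width: 37.2
```

>>> {"api": "arm_command", "payload": {"increments": [[[0,0,0],[4,-183,0],1],[[0,0,0],[4,-183,0],1],[[0,0,0],[4,-183,0],1],[[0,0,0],[4,-183,0],1],[[0,0,0],[4,-183,0],1]]}}

```text
clock: 9.7
position: [469.9, -424.0, 124.8]
ee_rot: [-0.038, 0.707, 0.04, 0.705]
contact_force: [0.2, 0.8, -1.7]
gripper_width: 36.6
```

Run:
```python
from h import *
s=look('w3')[0];tiltfix(s)
```

```text
tcp [ 469.91309046 -423.95599932  124.77021436] jaw yaw 96.4 t 9.7 w 36.6
[    0     0   130   309 31684] top z 39.9 circle 441.1 -612.4 r 100.5 bgr [ 47.  81. 132.]
[  182   173   281   182 16052] top z 46.5 circle 485.1 -420.8 r 104.4 bgr [ 45.  78. 127.]
[ 528  218  112   90 7186] top z 50.6 circle 461.7 -241.9 r 26.8 bgr [44. 19.  8.]
[256 231  23  60 300] top z 10.1 circle 494.3 -459.8 r 24.2 bgr [23.  37.5 61. ]
[ 258  379  122   33 1519] top z 46.5 circle 585.5 -411.8 r 44.1 bgr [19. 33. 54.]
[  0 420  46  39 927] top z 41.6 circle 661.5 -650.8 r 6.0 bgr [50. 26. 10.]
turn to level (deg x,y): [-0.17 -0.17]
```

View pics/w3.png

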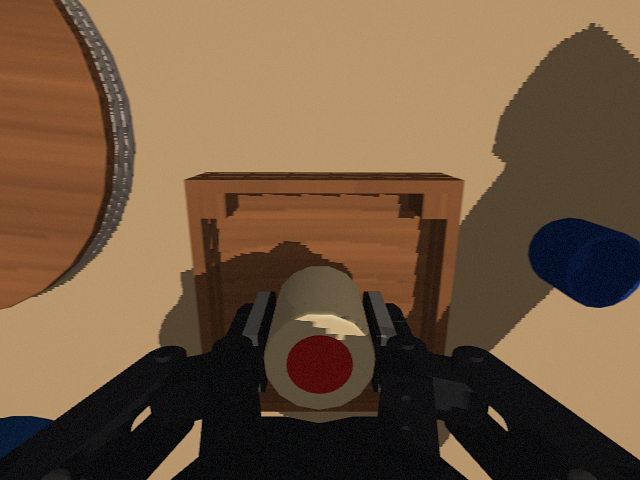

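The short prop (red mark at (320,365)) is held level and centred over the crate.

>>> {"api": "arm_command", "payload": {"increments": [[[0,0,0],[0,0,-35],1],[[0,0,0],[0,0,-70],1],[[0,0,0],[0,0,-95],1],[[0,0,0],[0,0,-104],1],[[0,0,0],[0,0,-104],1]]}}

```text
clock: 10.25
position: [469.1, -420.4, 19.4]
ee_rot: [-0.038, 0.708, 0.042, 0.704]
contact_force: [0.4, -0.8, -1.1]
gripper_width: 36.7
```

>>> {"api": "arm_command", "payload": {"increments": [[[0,0,0],[0,0,-2],1],[[0,0,0],[0,0,-5],1],[[0,0,0],[0,0,-5.5],1],[[0,0,0],[0,0,-5.5],0],[[0,0,0],[0,0,-5.5],0]]}}

```text
clock: 10.75
position: [469.4, -420.8, 14.7]
ee_rot: [-0.038, 0.708, 0.042, 0.704]
contact_force: [-0.0, -0.3, -0.0]
gripper_width: 64.7
```

>>> {"api": "arm_command", "payload": {"increments": [[[0,0,0],[0,0,0],0],[[0,0,0],[0,0,0],0],[[0,0,0],[0,0,20],0],[[0,0,0],[0,0,70],0],[[0,0,0],[0,0,120],0]]}}

```text
clock: 11.25
position: [468.7, -420.4, 135.0]
ee_rot: [-0.038, 0.709, 0.043, 0.703]
contact_force: [1.4, -1.8, -0.0]
gripper_width: 85.1
```

>>> {"api": "arm_command", "payload": {"increments": [[[0,0,0],[5,240,40],0],[[0,0,0],[5,240,40],0],[[0,0,0],[5,240,40],0],[[0,0,0],[5,240,40],0],[[0,0,0],[5,240,40],0]]}}

```text
clock: 11.75
position: [473.4, -178.4, 175.8]
ee_rot: [-0.038, 0.708, 0.043, 0.703]
contact_force: [0.5, -0.5, -0.3]
gripper_width: 85.5
```

Run:
```python
from h import *
s=look('w4')[0];tiltfix(s)
```

```text
tcp [ 473.42429631 -178.44590102  175.79294552] jaw yaw 96.5 t 11.75 w 85.5
[ 289   38  174   18 2491] top z 13.2 circle 334.6 -150.3 r 66.4 bgr [23. 38. 59.]
[    0   128   151   211 22840] top z 56.5 circle 504.2 -411.3 r 50.6 bgr [ 84. 113. 147.]
[ 203  169   74   73 2623] top z 51.4 circle 462.0 -241.5 r 25.9 bgr [98. 60. 36.]
[ 469  204   81   78 3664] top z 13.6 circle 475.9 -8.2 r 39.7 bgr [16. 29. 57.]
[ 365  207   74   74 2886] top z 51.2 circle 479.6 -110.5 r 26.2 bgr [20. 30. 61.]
[ 383  344   47   84 1191] top z 31.2 circle 626.1 -77.6 r 41.7 bgr [23. 63. 78.]
[ 496  350   83   34 1146] top z 30.7 circle 583.4 45.8 r 30.2 bgr [ 28.  84. 104.]
[525 452  24  28 499] top z 30.5 circle 703.6 77.7 r 16.6 bgr [19. 59. 73.]
turn to level (deg x,y): [-0.37 -0.43]
```

View pics/w4.png

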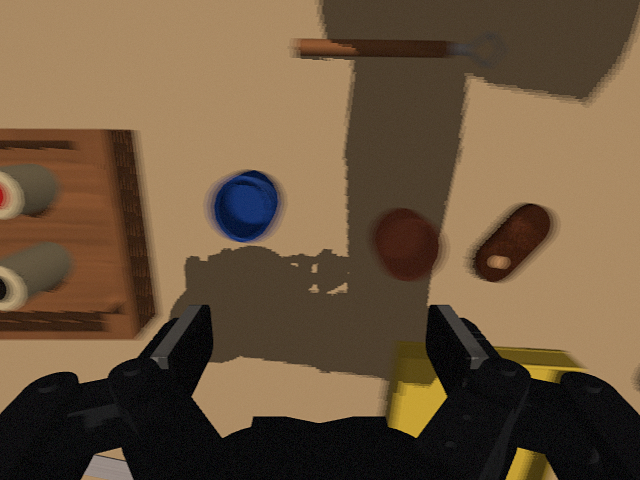

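Both props stand upright in the crate ((15,190) and (20,275)). The plain cup is at (405,243), well clear of the blue cup.

>>> {"api": "arm_command", "payload": {"increments": [[[-0.3,-0.4,-3],[6,65,-20],0],[[-0.3,-0.4,-3],[6,65,-50],0],[[-0.3,-0.4,-3],[6,65,-95],0],[[-0.3,-0.4,-3],[6,65,-130],0],[[-0.3,-0.4,-3],[6,65,-130],0]]}}

```text
clock: 12.3
position: [476.4, -109.4, 43.3]
ee_rot: [-0.022, 0.71, 0.024, 0.704]
contact_force: [0.1, 0.1, 0.6]
gripper_width: 85.5
```

>>> {"api": "arm_command", "payload": {"increments": [[[0,0,0],[0,0,-32],0],[[0,0,0],[0,0,-34],0],[[0,0,0],[0,0,-34],1],[[0,0,0],[0,0,-34],1],[[0,0,0],[0,0,-34],1]]}}

```text
clock: 12.8
position: [478.2, -109.4, 11.6]
ee_rot: [-0.023, 0.708, 0.024, 0.705]
contact_force: [-0.6, -0.0, 1.1]
gripper_width: 50.1
```

>>> {"api": "arm_command", "payload": {"increments": [[[0,0,0],[0,0,0],1],[[0,0,0],[0,0,0],1],[[0,0,0],[0,0,0],1],[[0,0,0],[0,0,0],1],[[0,0,0],[0,0,0],1]]}}

```text
clock: 13.3
position: [478.1, -109.5, 11.7]
ee_rot: [-0.023, 0.708, 0.024, 0.705]
contact_force: [0.5, -0.2, 0.6]
gripper_width: 49.9
```

>>> {"api": "arm_command", "payload": {"increments": [[[0,0,0],[0,0,50],1],[[0,0,0],[0,0,100],1],[[0,0,0],[0,30,120],1],[[0,0,0],[5,75,120],1],[[0,0,0],[10,125,120],1]]}}

```text
clock: 13.8
position: [488.2, 16.1, 132.7]
ee_rot: [-0.022, 0.707, 0.024, 0.706]
contact_force: [1.0, -0.2, -1.2]
gripper_width: 50.3
```

>>> {"api": "arm_command", "payload": {"increments": [[[0,0,0],[30,240,0],1],[[0,0,0],[30,240,0],1],[[0,0,0],[30,240,0],1],[[0,0,0],[30,240,0],1],[[0,0,0],[30,240,0],1]]}}

```text
clock: 14.3
position: [517.9, 258.6, 132.4]
ee_rot: [-0.022, 0.707, 0.024, 0.706]
contact_force: [0.2, -0.3, -0.9]
gripper_width: 50.2
```

>>> {"api": "arm_command", "payload": {"increments": [[[0,0,0],[20,120,0],1],[[0,0,0],[20,120,0],1],[[0,0,0],[20,120,0],1],[[0,0,0],[20,120,0],1],[[0,0,0],[20,120,0],1]]}}

```text
clock: 14.8
position: [537.2, 378.5, 131.2]
ee_rot: [-0.023, 0.708, 0.024, 0.705]
contact_force: [-0.2, -0.0, -1.4]
gripper_width: 50.3
```

Run:
```python
from h import *
s,p,d,P,C=look('w5');tiltfix(s)
H=cv2.cvtColor(p,cv2.COLOR_BGR2HSV);Z=P[...,2]
k=(Z>10)&(Z<19)&(H[...,1]<90)&(d>0)
b=max(blobs(k,500),key=lambda b:b[1][4]);q=P[b[3]][:,:2].astype(np.float32)
print(b[1],cv2.minAreaRect(q),q.min(0),q.max(0))
```

```text
tcp [537.1885996  378.48271956 131.1825461 ] jaw yaw 93.8 t 14.8 w 50.3
[  273    67   266   253 49453] top z 15.7 circle 511.7 430.4 r 118.7 bgr [55. 58. 60.]
[  37  114  118   92 7176] top z 52.2 circle 490.5 231.9 r 27.2 bgr [169. 202. 224.]
[   0  246  112   94 7235] top z 61.7 circle 585.8 192.6 r 24.0 bgr [ 74. 147.  56.]
[ 541  349   99  105 5260] top z 79.8 circle 640.6 590.7 r 9.7 bgr [51. 64. 82.]
turn to level (deg x,y): [-0.05 -0.23]
[  273    67   266   253 49410] ((511.4546203613281, 430.9296569824219), (170.37513732910156, 169.66021728515625), 88.42072296142578) [424.9046  344.48294] [598.4734  517.76855]
```

View pics/w5.png

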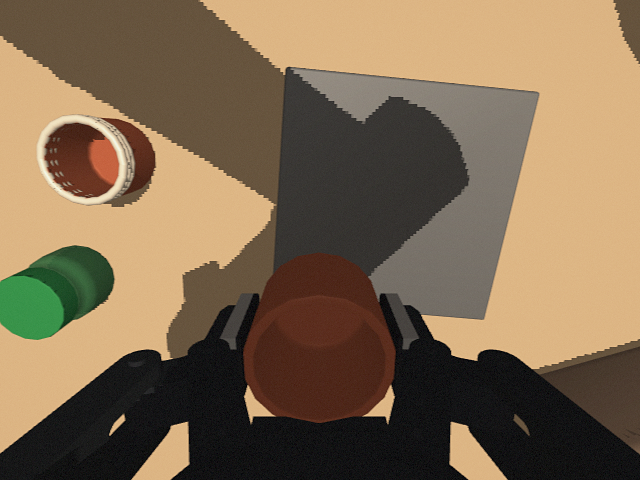

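The plain cup is held upright. The slab is fully measured: 170 mm square, centred at (511.5, 431), yaw about -1.6°.

>>> {"api": "arm_command", "payload": {"increments": [[[0,0,0],[9,40,0],1],[[0,0,0],[9,52,-20],1],[[0,0,0],[9,52,-60],1],[[0,0,0],[9,52,-95],1],[[0,0,0],[9,52,-100],1]]}}

```text
clock: 15.35
position: [543.8, 426.0, 26.4]
ee_rot: [-0.024, 0.711, 0.02, 0.703]
contact_force: [-0.2, -0.8, -1.0]
gripper_width: 49.8
```

>>> {"api": "arm_command", "payload": {"increments": [[[0,0,0],[0,0,0],1],[[0,0,0],[0,0,-0.5],1],[[0,0,0],[0,0,-0.5],1],[[0,0,0],[0,0,-0.5],1],[[0,0,0],[0,0,-0.5],1]]}}

```text
clock: 15.85
position: [544.2, 426.5, 27.2]
ee_rot: [-0.024, 0.71, 0.021, 0.703]
contact_force: [-0.4, 0.6, -1.3]
gripper_width: 50.1
```

>>> {"api": "arm_command", "payload": {"increments": [[[0,0,0],[0,0,-1.5],1],[[0,0,0],[0,0,-1.5],1],[[0,0,0],[0,0,-1.5],1],[[0,0,0],[0,0,-1.5],0],[[0,0,0],[0,0,-1.5],0]]}}

```text
clock: 16.35
position: [544.4, 426.6, 25.9]
ee_rot: [-0.024, 0.71, 0.021, 0.703]
contact_force: [0.6, -0.5, 0.0]
gripper_width: 76.7
```

>>> {"api": "arm_command", "payload": {"increments": [[[0,0,0],[0,0,0],0],[[0,0,0],[0,0,0],0],[[0,0,0],[0,0,20],0],[[0,-0.5,0],[0,0,70],0],[[0,-0.5,0],[0,0,120],0]]}}

```text
clock: 16.85
position: [543.8, 426.0, 146.0]
ee_rot: [-0.025, 0.708, 0.02, 0.706]
contact_force: [0.8, 0.1, 0.3]
gripper_width: 85.4
```

>>> {"api": "arm_command", "payload": {"increments": [[[0,0,0],[-54,-193,10],0],[[0,0,0],[-54,-193,10],0],[[0,0,0],[-54,-193,10],0],[[0,0,0],[-54,-193,10],0],[[0,0,0],[-54,-193,10],0]]}}

```text
clock: 17.35
position: [487.1, 227.9, 156.5]
ee_rot: [-0.024, 0.709, 0.018, 0.705]
contact_force: [0.4, 0.1, -0.2]
gripper_width: 85.4
```

Run:
```python
from h import *
s=look('w6')[0];tiltfix(s)
```

```text
tcp [487.13365304 227.9044464  156.54703756] jaw yaw 93.4 t 17.35 w 85.4
[ 219    0   84   45 1919] top z 11.9 circle 329.0 175.9 r 28.9 bgr [ 41.  66. 130.]
[   0  147   66   91 4441] top z 14.1 circle 475.4 -8.8 r 40.3 bgr [12. 25. 52.]
[  450   157   190   212 33635] top z 59.2 circle 545.7 425.0 r 26.7 bgr [19. 30. 63.]
[ 289  199   75   80 3005] top z 52.1 circle 490.4 231.6 r 27.0 bgr [62. 74. 83.]
[ 236  303   67   87 4459] top z 61.6 circle 585.4 191.8 r 23.5 bgr [23.5 48.  17. ]
[   0  313  149   45 2735] top z 31.3 circle 595.0 19.9 r 59.1 bgr [ 35. 111. 139.]
[ 81 460  52  20 792] top z 28.3 circle 748.6 34.5 r 25.0 bgr [23. 76. 96.]
turn to level (deg x,y): [ 0.46 -0.27]
```

>>> {"api": "arm_command", "payload": {"increments": [[[0.4,-0.2,0],[4,4,-30],0],[[0.4,-0.2,0],[4,4,-75],0],[[0.4,-0.2,0],[4,4,-110],0],[[0.4,-0.2,0],[4,4,-115],0],[[0.4,-0.2,0],[4,4,-115],0]]}}

```text
clock: 17.9
position: [493.2, 234.9, 41.4]
ee_rot: [-0.022, 0.707, 0.021, 0.707]
contact_force: [-0.7, -0.2, 0.3]
gripper_width: 85.4
```

>>> {"api": "arm_command", "payload": {"increments": [[[0,0,0],[1,0,-28],0],[[0,0,0],[1,0,-28],0],[[0,0,0],[1,0,-28],1],[[0,0,0],[1,0,-28],1],[[0,0,0],[1,0,-28],1]]}}

```text
clock: 18.4
position: [495.5, 235.8, 15.8]
ee_rot: [-0.022, 0.705, 0.023, 0.708]
contact_force: [-0.8, 0.3, 4.7]
gripper_width: 50.9
```

>>> {"api": "arm_command", "payload": {"increments": [[[0,0,0],[0,0,0],1],[[0,0,0],[0,0,0],1],[[0,0,0],[0,0,0],1],[[0,0,0],[0,0,0],1],[[0,0,0],[0,0,0],1]]}}

```text
clock: 18.9
position: [495.4, 235.8, 15.8]
ee_rot: [-0.022, 0.705, 0.022, 0.708]
contact_force: [-0.1, -0.0, 1.3]
gripper_width: 51.3
```

>>> {"api": "arm_command", "payload": {"increments": [[[0,0,0],[0,0,50],1],[[0,0,0],[0,0,100],1],[[0,0,0],[-3,30,120],1],[[0,0,0],[-6,75,120],1],[[0,0,0],[-9,110,120],1]]}}

```text
clock: 19.4
position: [486.6, 347.7, 137.1]
ee_rot: [-0.021, 0.705, 0.023, 0.709]
contact_force: [0.4, -0.2, -1.0]
gripper_width: 51.2
```

>>> {"api": "arm_command", "payload": {"increments": [[[0,0,0],[-6,40,0],1],[[0,0,0],[-6,75,0],1],[[0,0,0],[-6,80,0],1],[[0,0,0],[-6,80,0],1],[[0,0,0],[-6,80,0],1]]}}

```text
clock: 19.9
position: [480.3, 426.5, 136.5]
ee_rot: [-0.021, 0.705, 0.022, 0.708]
contact_force: [-0.1, 0.1, -0.5]
gripper_width: 51.3
```

Run:
```python
from h import *
s=look('w7')[0];tiltfix(s)
```

```text
tcp [480.30866    426.54328458 136.52911823] jaw yaw 93.5 t 19.9 w 51.3
[ 604    0   36  123 3106] top z 73.1 circle 361.5 580.4 r 30.3 bgr [ 63.  98. 180.]
[  214   149   237   169 25469] top z 15.8 circle 492.8 431.0 r 106.3 bgr [43. 46. 48.]
[   0  307   65   91 3946] top z 60.9 circle 586.1 204.8 r 19.1 bgr [ 61. 124.  45.]
[ 565  387   75   67 2009] top z 67.3 circle 609.6 665.2 r 7.1 bgr [42. 55. 70.]
[ 455  424   53   56 1505] top z 66.3 circle 653.5 568.9 r 10.3 bgr [39. 51. 65.]
turn to level (deg x,y): [-0.12  0.24]
```

View pics/w7.png

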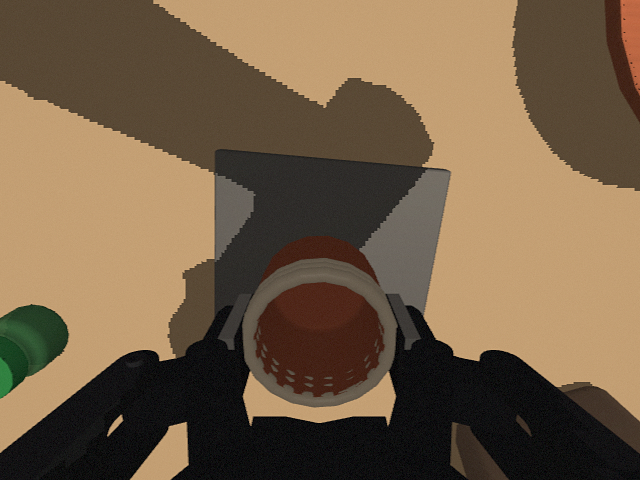

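The banded cup is held level over the near half of the slab. I expect its centre at about x = 475, 70 mm from the plain cup.

>>> {"api": "arm_command", "payload": {"increments": [[[0,0,0],[0,3,-25],1],[[0,0,0],[0,3,-55],1],[[0,0,0],[0,3,-85],1],[[0,0,0],[0,3,-98],1],[[0,0,0],[0,3,-98],1]]}}

```text
clock: 20.45
position: [480.0, 427.2, 37.0]
ee_rot: [-0.022, 0.706, 0.021, 0.707]
contact_force: [0.1, 0.7, 0.3]
gripper_width: 51.0
```

>>> {"api": "arm_command", "payload": {"increments": [[[0,0,0],[0,0,0],1],[[0,0,0],[0,0,-1],1],[[0,0,0],[0,0,-2],1],[[0,0,0],[0,0,-2],1],[[0,0,0],[0,0,-2],1]]}}

```text
clock: 20.95
position: [480.1, 427.5, 35.6]
ee_rot: [-0.021, 0.706, 0.021, 0.708]
contact_force: [0.3, -0.8, 0.3]
gripper_width: 51.1
```

>>> {"api": "arm_command", "payload": {"increments": [[[0,0,0],[0,0,-2],1],[[0,0,0],[0,0,-4],1],[[0,0,0],[0,0,-5],1],[[0,0,0],[0,0,-5],1],[[0,0,0],[0,0,-5],1]]}}

```text
clock: 21.45
position: [480.1, 427.5, 30.4]
ee_rot: [-0.022, 0.706, 0.021, 0.708]
contact_force: [-0.4, 0.8, -1.5]
gripper_width: 51.0
```

>>> {"api": "arm_command", "payload": {"increments": [[[0,0,0],[0,0,-1],1],[[0,0,0],[0,0,-1],1],[[0,0,0],[0,0,-1],1],[[0,0,0],[0,0,-1],0],[[0,0,0],[0,0,-1],0]]}}

```text
clock: 21.95
position: [480.1, 427.5, 29.3]
ee_rot: [-0.022, 0.706, 0.021, 0.708]
contact_force: [-0.3, 0.7, 0.6]
gripper_width: 78.1
```

>>> {"api": "arm_command", "payload": {"increments": [[[0,0,0],[0,0,0],0],[[0,0,0],[0,0,0],0],[[0,0,0],[0,0,20],0],[[0,0,0],[0,0,70],0],[[0,0,0],[0,0,120],0]]}}

```text
clock: 22.45
position: [479.6, 426.8, 149.5]
ee_rot: [-0.023, 0.707, 0.02, 0.707]
contact_force: [0.7, 0.2, 0.6]
gripper_width: 85.5
```

>>> {"api": "arm_command", "payload": {"increments": [[[0,0,-20],[-4,-240,20],0],[[0,0,-20],[-4,-240,20],0],[[0,0,-20],[-4,-240,20],0],[[0,0,-20],[-4,-240,20],0],[[0,0,-20],[-4,-240,20],0]]}}

```text
clock: 22.95
position: [475.0, 184.4, 169.9]
ee_rot: [0.101, 0.7, -0.103, 0.7]
contact_force: [0.5, 0.2, -0.2]
gripper_width: 85.3
```

>>> {"api": "arm_command", "payload": {"increments": [[[0,0,-16],[-2,-160,0],0],[[0,0,-16],[-2,-160,0],0],[[0,0,-16],[-2,-160,0],0],[[0,0,-16],[-2,-160,0],0],[[0,0,-16],[-2,-160,0],0]]}}

```text
clock: 23.45
position: [472.7, 22.7, 170.0]
ee_rot: [0.198, 0.679, -0.201, 0.678]
contact_force: [0.2, 0.0, -0.2]
gripper_width: 85.4
```

Run:
```python
from h import *
s,p,d,P,C=look('w8');tiltfix(s);Z=P[...,2]
for b in blobs((Z>8)&(Z<17)&(d>0),800):
    r=cv2.minAreaRect(P[b[3]][:,:2].astype(np.float32)); bx=cv2.boxPoints(r)
    e=max(bx[1]-bx[0],bx[2]-bx[1],key=np.linalg.norm); print(b[1],r,'long axis yaw',np.degrees(np.arctan2(e[1],e[0])))
```

```text
tcp [472.74284898  22.69450554 170.01337491] jaw yaw 57.2 t 23.45 w 85.4
[   2  139  109  105 1948] top z 13.4 circle 334.9 -150.5 r 66.2 bgr [ 39.  69. 111.]
[ 527  194  108   77 5932] top z 61.4 circle 585.4 191.9 r 23.8 bgr [ 52. 107.  39.]
[ 266  196   48   90 3709] top z 13.9 circle 476.0 -7.8 r 40.1 bgr [14. 27. 55.]
[ 282  286  166  137 3473] top z 31.2 circle 602.6 -7.5 r 86.8 bgr [21. 68. 85.]
[  23  331   88   56 2876] top z 51.0 circle 460.1 -239.3 r 26.7 bgr [66. 29. 12.]
[ 81 461  25  19 249] top z 25.1 circle 570.7 -325.6 r 7.3 bgr [15. 27. 47.]
[515 467  42  13 365] top z 21.9 circle 829.7 68.5 r 14.4 bgr [ 81.  91. 100.]
turn to level (deg x,y): [ 0.17 -0.08]
[   2  135  124  109 2111] ((333.0254211425781, -145.5087890625), (13.45520305633545, 142.57406616210938), 5.1057891845703125) long axis yaw -84.89421
[ 266  196   48   90 3719] ((475.0136413574219, -9.344852447509766), (39.820533752441406, 80.27040100097656), 57.034053802490234) long axis yaw -32.96595
[284 286 153  97 862] ((583.4794921875, -8.588409423828125), (2.1055808067321777, 169.5026092529297), 2.7167623043060303) long axis yaw -87.28324
```

View pics/w8.png

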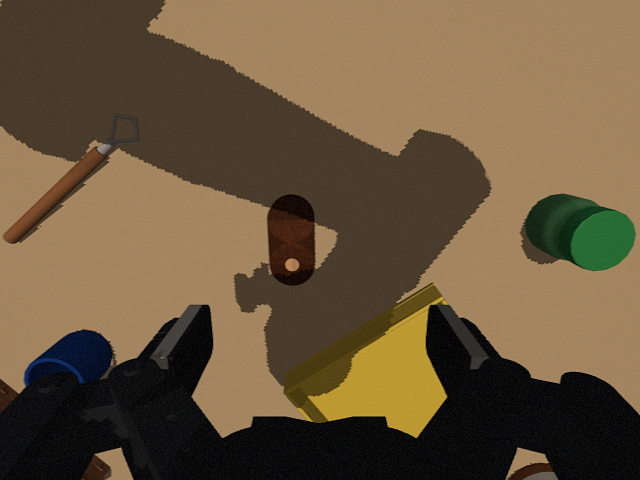

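The rib at (291,240) is aligned with the tool, with its axis at yaw -33° and the jaw at 57°. Its measured size of 80 x 40 mm matches.

>>> {"api": "arm_command", "payload": {"increments": [[[0,0,0],[2,-31,-30],0.3],[[0,0,0],[2,-31,-70],0.3],[[0,0,0],[2,-31,-110],0.3],[[0,0,0],[2,-31,-140],0.3],[[0,0,0],[2,-31,-140],0.3]]}}

```text
clock: 24.0
position: [472.6, -6.6, 26.6]
ee_rot: [0.196, 0.681, -0.201, 0.676]
contact_force: [-0.5, -0.3, -0.2]
gripper_width: 59.7
```

>>> {"api": "arm_command", "payload": {"increments": [[[0,0,0],[0,0,-8],0.3],[[0,0,0],[0,0,-15],0.3],[[0,0,0],[0,0,-20],0.3],[[0,0,0],[0,0,-20],0.3],[[0,0,0],[0,0,-20],0.3]]}}

```text
clock: 24.5
position: [473.1, -6.5, 7.1]
ee_rot: [0.196, 0.681, -0.201, 0.676]
contact_force: [-0.2, -0.3, 1.3]
gripper_width: 59.6
```

>>> {"api": "arm_command", "payload": {"increments": [[[0,-0.5,0],[1,-2,-4],0.3],[[0,-0.5,0],[1,-2,-7],0.3],[[0,-0.5,0],[1,-2,-7],0.4],[[0,-0.5,0],[1,-2,-7],0.4],[[0,-0.5,0],[1,-2,-7],0.4]]}}

```text
clock: 25.0
position: [474.1, -8.5, 0.2]
ee_rot: [0.197, 0.678, -0.2, 0.679]
contact_force: [0.0, -0.3, -0.8]
gripper_width: 51.2
```

>>> {"api": "arm_command", "payload": {"increments": [[[0,0,0],[0,0,-1],1],[[0,0,0],[0,0,-1],1],[[0,0,0],[0,0,-1],1],[[0,0,0],[0,0,-1],1],[[0,0,0],[0,0,-1],1]]}}

```text
clock: 25.5
position: [474.5, -8.4, -0.3]
ee_rot: [0.197, 0.678, -0.2, 0.68]
contact_force: [-1.2, 0.9, 5.2]
gripper_width: 38.2
```

>>> {"api": "arm_command", "payload": {"increments": [[[0,0,0],[0,0,15],1],[[0,0,0],[0,0,35],1],[[0,0,0],[0,0,70],1],[[0,0,0],[0,0,100],1],[[0,0,0],[0,0,100],1]]}}

```text
clock: 26.0
position: [477.3, -7.7, 103.6]
ee_rot: [0.198, 0.675, -0.198, 0.683]
contact_force: [0.5, 0.1, -1.5]
gripper_width: 37.9
```

Run:
```python
from h import *
s=look('w9')[0];tiltfix(s)
```

```text
tcp [477.30614044  -7.6534747  103.55042088] jaw yaw 57.5 t 26.0 w 37.9
[   0  103   83   98 2010] top z 13.3 circle 332.4 -126.4 r 42.3 bgr [29. 45. 70.]
[618 191  22  64 976] top z 24.1 circle 579.1 172.5 r 16.0 bgr [30. 50. 31.]
[ 422  297  149  113 3077] top z 31.2 circle 629.4 49.3 r 57.6 bgr [ 61. 174. 217.]
[   0  352   87  100 5603] top z 50.4 circle 461.9 -240.3 r 26.6 bgr [69. 31. 15.]
[ 303  370   72   53 1046] top z 31.2 circle 585.2 -57.7 r 28.5 bgr [ 28.  85. 106.]
turn to level (deg x,y): [0.16 0.59]
```

View pics/w9.png

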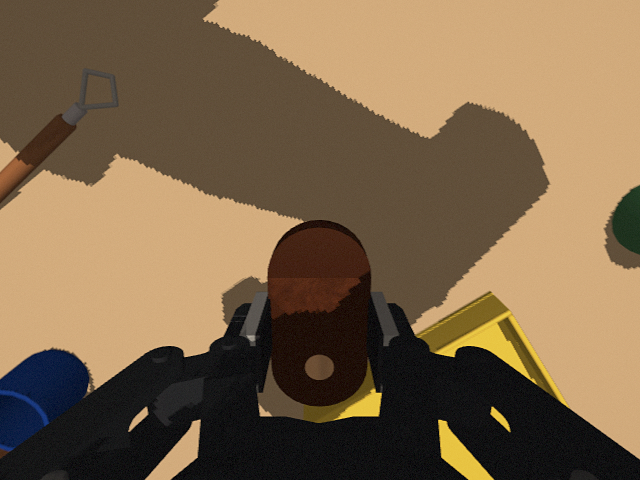

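The rib is held flat, centred at about (320,315) between the pads.

>>> {"api": "arm_command", "payload": {"increments": [[[0,0.5,0],[187,3,0],1],[[0,0.5,0],[187,3,0],1],[[0,0.5,0],[187,3,0],1],[[0,0.5,0],[187,3,0],1],[[0,0.5,0],[187,3,0],1]]}}

```text
clock: 26.55
position: [665.9, -5.1, 98.0]
ee_rot: [0.197, 0.68, -0.2, 0.678]
contact_force: [-2.4, -0.5, -0.9]
gripper_width: 37.9
```

>>> {"api": "arm_command", "payload": {"increments": [[[0,0,0],[0,0,0],1],[[0,0,0],[0,0,-30],1],[[0,0,0],[0,0,-60],1],[[0,0,0],[0,0,-85],1],[[0,0,0],[0,0,-85],1]]}}

```text
clock: 27.05
position: [660.9, -5.7, 8.1]
ee_rot: [0.196, 0.683, -0.202, 0.674]
contact_force: [-0.2, -0.0, 0.2]
gripper_width: 38.4
```

Run:
```python
from h import *
s=look('w10',zmin=22)[0];tiltfix(s)
```

```text
tcp [660.87949551  -5.68524201   8.09329617] jaw yaw 57.3 t 27.05 w 38.4
[    0     0   640   480 78440] top z 96.9 circle 653.9 -0.2 r 64.2 bgr [18. 17. 17.]
turn to level (deg x,y): [ 0.3  -0.85]
```

>>> {"api": "arm_command", "payload": {"increments": [[[0.2,-0.8,0],[0,0,-1],1],[[0.2,-0.8,0],[0,0,-2.5],1],[[0.2,-0.8,0],[0,0,-4],1],[[0.2,-0.8,0],[0,0,-4],1],[[0.2,-0.8,0],[0,0,-4],1]]}}

```text
clock: 27.6
position: [663.5, -5.4, 7.4]
ee_rot: [0.199, 0.677, -0.198, 0.681]
contact_force: [0.4, -0.2, -0.4]
gripper_width: 38.2
```

>>> {"api": "arm_command", "payload": {"increments": [[[0,0,0],[0,0,-1.5],1],[[0,0,0],[0,0,-3],1],[[0,0,0],[0,0,-4],1],[[0,0,0],[0,0,-4],1],[[0,0,0],[0,0,-4],1]]}}

```text
clock: 28.1
position: [663.5, -5.4, 3.9]
ee_rot: [0.198, 0.677, -0.198, 0.681]
contact_force: [-1.5, -0.1, 4.4]
gripper_width: 38.6
```

>>> {"api": "arm_command", "payload": {"increments": [[[0,0,0],[0,0,0],0.3],[[0,0,0],[0,0,0],0.3],[[0,0,0],[0,0,0],0.2],[[0,0,0],[0,0,0],0.2],[[0,0,0],[0,0,30],0.2]]}}

```text
clock: 28.6
position: [660.1, -5.9, 29.5]
ee_rot: [0.197, 0.68, -0.2, 0.677]
contact_force: [0.4, 0.2, -0.8]
gripper_width: 68.2
```

>>> {"api": "arm_command", "payload": {"increments": [[[0,0,0],[0,0,50],0],[[0,0,0],[0,0,100],0],[[0,0,0],[0,0,150],0],[[0,0,0],[-30,0,180],0],[[0,0,0],[-80,0,180],0]]}}

```text
clock: 29.1
position: [584.0, -5.5, 214.5]
ee_rot: [0.199, 0.676, -0.199, 0.681]
contact_force: [0.5, -0.3, -0.4]
gripper_width: 85.4
```

>>> {"api": "arm_command", "payload": {"increments": [[[0,0,0],[-150,0,40],0],[[0,0,0],[-150,0,40],0],[[0,0,0],[-150,0,40],0],[[0,0,0],[-150,0,40],0],[[0,0,0],[-150,0,40],0]]}}

```text
clock: 29.6
position: [433.5, -5.4, 255.7]
ee_rot: [0.199, 0.675, -0.197, 0.682]
contact_force: [1.3, -0.9, 0.3]
gripper_width: 85.1
```

Run:
```python
from h import *
for n in('wrist','top'):
    s,p,d,P,C=look('f_'+n,n=n,zmin=9,amin=100)
p2,_=imaging.get_image('scene');cv2.imwrite('pics/f_scene.png',p2)
```

```text
tcp [433.51247635  -5.37788175 255.70071694] jaw yaw 57.4 t 29.6 w 85.1
[ 313    0  131   30 2192] top z 11.8 circle 309.2 140.2 r 60.2 bgr [ 37.  60. 119.]
[ 108  153   91   81 1185] top z 13.5 circle 334.4 -150.8 r 65.9 bgr [ 36.  63. 102.]
[ 520  196   80   58 3332] top z 61.5 circle 585.1 191.2 r 23.8 bgr [47. 97. 35.]
[ 326  268  182  170 3410] top z 31.4 circle 658.5 -5.3 r 112.6 bgr [ 38. 116. 145.]
[ 126  305   56   53 1194] top z 51.2 circle 458.3 -242.5 r 25.6 bgr [80. 33. 11.]
[ 401  326   34   60 1455] top z 18.1 circle 664.3 -5.2 r 40.1 bgr [ 9. 21. 46.]
[   0  337  113   76 2176] top z 47.0 circle 447.7 -391.4 r 58.6 bgr [33. 59. 98.]
[607 382  33  33 296] top z 56.0 circle 832.2 178.7 r 5.5 bgr [71. 82. 92.]
[512 447  45  33 970] top z 83.1 circle 833.8 49.3 r 9.4 bgr [59. 67. 75.]
[ 81 448  49  32 968] top z 64.5 circle 549.0 -406.5 r 11.1 bgr [47.5 64.5 73.5]
tcp [434.31999915  -5.28409976 254.97843107] jaw yaw 57.4 t 29.65 w 85.5
[207 125  32  36 838] top z 93.6 circle 857.9 259.0 r 31.0 bgr [175. 197. 213.]
[248 125  29  36 810] top z 94.1 circle 857.7 159.1 r 31.2
[... 707 characters left out ...]
rcle 508.6 426.4 r 61.2 bgr [ 68.5  85.5 134. ]
[ 549  264   91  108 8181] top z 42.3 circle 417.2 -687.8 r 129.6 bgr [ 42.  77. 131.]
[410 289  24  21 235] top z 53.2 circle 459.3 -240.5 r 26.2 bgr [95.  48.  36.5]
[   0  315   88  104 7557] top z 76.8 circle 299.5 678.4 r 120.0 bgr [ 62. 100. 191.]
[355 347  56  10 203] top z 15.5 circle 331.6 -145.8 r 69.0 bgr [ 49.  84. 135.]
[256 359  31  38 500] top z 15.2 circle 268.5 136.2 r 44.9 bgr [ 42.  70. 146.]
[ 43 449  41  31 633] top z 94.8 circle 78.5 602.9 r 35.4 bgr [52. 60. 67.]
[ 289  451   73   29 1527] top z 70.9 circle 51.5 -0.1 r 30.6 bgr [28.5 35.  38. ]
[ 28 460  33  20 344] top z 96.1 circle 66.0 628.4 r 33.0 bgr [30.5 42.  52. ]
```

View pics/f_scene.png

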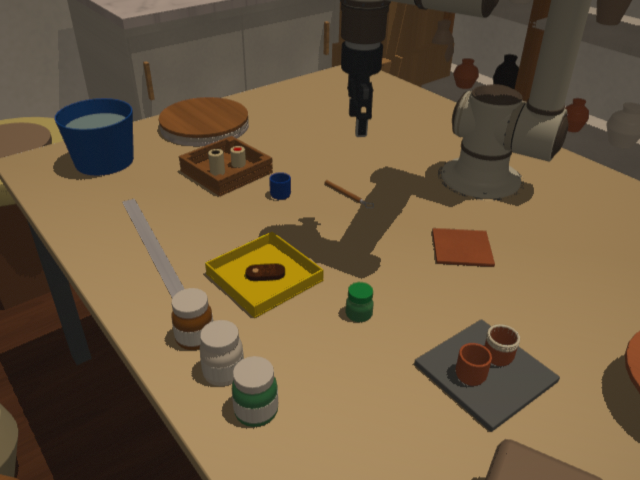

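View pics/f_top.png

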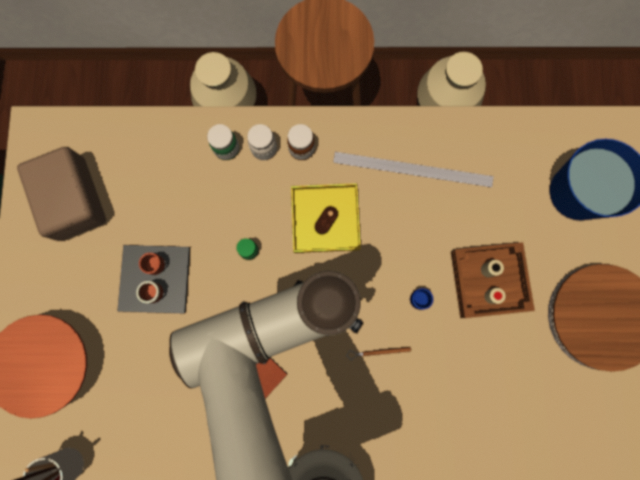

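The scene and top views show both props upright in the crate (top view (495,267) and (497,296)). The cups stand apart on the slab ((151,263) and (148,292)), and the rib lies flat in the tray (326,220). The blue cup and jar are where they started.

```bash
python3 -c "
from bench import arm; print(arm.job_done())"
```

```text
the job is handed in; nothing more can be done
None
```

I handed the job in at about 30 s of the 125 s allowed. Nothing was dropped. The hand-in gave no verdict, so this rests on my own last checks.

- **Props:** both stand upright in the crate, about 68 mm apart and within about 40 mm of its centre on each side.
- **Cups:** both stand upright on the slab with centres about 70 mm apart. They are about 35 mm either side of its centre along one side and within about 5 mm along the other.
- **Rib:** it lies flat in the yellow tray, within about 5 mm of the centre. Its top reads 18 mm from the wrist camera and 21 mm from the top camera, where 16 mm is expected. Both cameras generally read 1–4 mm high.
- **Blue cup and jar:** both read within about 4 mm of where they were first measured, which is within the measuring error, and I saw no contact with either.

No check failed. I did not measure the cup and prop tilts separately. They look upright in the final pictures, and the tool was within about 1° of vertical at each release.

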